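# Seat an ebony blank in the carving jig and throw the toggle clamp

### The arm

A 6-joint arm with a two-finger parallel gripper is mounted at the origin on the work surface. World frame = base frame: x ahead of the robot, y to its left, z up, the work surface at z = 0. Lengths are in m, angles in rad, forces in N, time in s.
With the tool pointing down it reaches from about 0.35 to 0.85 m from the base axis. Payload 8.1 kg.
Tool frame: the origin (TCP) lies at the very end of the fingers, on their centre line; the grasp point (between the pads) lies 19 mm behind it; x points along the fingers, y is the direction in which the jaws open and shut, and the axes are right-handed (so a half turn about x gives the same grasp; the last joint's range is limited). The gripper opens to 93 mm and grips with 3 to 60 N. Pads are 15 mm wide; open, the fingers measure 128 mm over their backs; the gripper's body (75 mm by 188 mm) begins 65 mm behind the grasp point.
Start: joints at [-1.428, 0.13, 1.488, -0, 1.523, -0.085], TCP at [0.136, -0.584, 0.187] pointing down, gripper open.
Joint ranges: [-2.96, 2.96], [-0.89, 2.26], [0.02, 2.5], [-1.34, 4.48], [0, 2.73], [-2.66, 2.66]. Speed limits (rad/s): [2.39, 2.39, 2.79, 3.14, 3.14, 3.14].

### API

Orientations are given as a rotation vector (axis times angle).
In Python, from plant import * gives the robot as it stands. The module is installed in compiled form; this text tells all that it offers.
- The arm moves only by the tool apply_moves, never from a script. Its argument "series" is a list of rows, each an object with "jaw": the gripper's target within -1 to 1 (shut at 1, half-way at 0, fully open at -1); "linear": the shift along the tool's x, y, z normalised to -1 to 1, where 1 is 0.6 m, a list of three; "roll": the turn about the tool's x normalised to -1 to 1, where 1 is 30 degrees. A call has 1 to 20 rows; each row is the pose to reach, as a shift and turn from the pose measured when the call began, along the tool's axes at that moment; what a row does not reach only later rows make up. A row lasts 1/8 s, in which the tool goes at most 62.5 mm and 10.7 degrees, less where a joint would pass 70% of its speed; a pose out of reach is approached as far as the arm can. A call with a number of a shift or a turn outside -1 to 1 is refused whole. A call with a gripper value outside its range is refused whole. The fingers move at their own pace and stop on an object; "force" is the grip in N (left out, the last holds). Time passes only in rows, so rows that repeat a pose let the fingers close. It gives the time, the measured TCP pose, the force and the opening at its end, in the units of the state.
- read_state(): the state, without advancing time (a new reading comes with each control period).
- read_camera(name): name is "scene" or "top" or "wrist"; returns a dict with "pixels" (384x512x3 uint8, blue, green, red), "intrinsics" (3x3 intrinsics, pixels), "rvec" (rotation vector, rad) and "tvec" (3), from world to camera coordinates, as OpenCV has them; the wrist camera has in their place "tool_from_camera" (4x4, takes a point from camera to tool coordinates, whose origin is the TCP and whose axes are the tool frame's). Camera axes: x right, y down, z forward; pixel columns grow to the right and rows downward; lengths in m; the calibration is good to about 2 mm. The wrist camera is an equidistant fisheye: a pixel r from the principal point sees the ray r / f radians off the axis. A picture is of the moment at which its call begins: read the wrist's pose just before it. There is no depth.
- close_job(): hands the job in, once; it reports no verdict.
The state is a dict: "t": time; "q": joint angles; "dq": joint speeds; "joint_torque": joint torques, N m; "tool_pos": TCP position; "orientation": TCP orientation; "force": force on the tool from outside, world axes, zero at the start; "wrist_torque": the same for the moment, N m; "opening": finger opening in m.
Only numpy, scipy, OpenCV 4.12 (cv2) and the standard library are available. Lean on these libraries where they do the work, as an engineer would, in place of code of your own. Each camera call takes 0.05 s, during which the arm holds its last target. There are 200 camera calls.

### The job

Push the ebony blank along the channel of the jig until its end is fully home against the end stop's screw head, and press it there with a steady push of about 12 N for a second, so that it really beds; more than 15 N on the stop would shift it. Then push the toggle clamp's lever over its dead centre with a fingertip on the lever, not on the clamp arm, never harder than 20 N, until the lever is fully home and the clamp holds the blank, still home against the stop. Leave everything else on the bench where it is.

Things in the scene. Friction and masses are not known exactly. Their poses are not given: they have to be found in the camera images.
- jig: Carving jig, fixed: plywood board 300 mm (x) by 245 mm (y -107 to +137), top at z 20 mm. Origin on the bench under the middle of the channel; x runs along the channel to the end stop, away from the robot; z up. The channel, at y 0, is 54 mm wide between two rails 280 mm long, 10 mm thick, tops at z 30 mm. The toggle clamp's bracket stands at x 60 mm, y 60 to 90 mm, up to z 90 mm.
- end_stop: End stop: rigidly set wooden block across the channel, 30 x 50 x 36 mm (x, y, z), placed anew each time. Origin: foot (on the board) of the middle of its face to -x; axes as the jig's. From the face, 20 mm up, stands the flat round head (22 mm) of an adjusting screw, 5 to 19 mm out, not measured: feel for it. The blank is home on this head, having pushed in its weak (0.4 N) 2 mm sprung pin.
- blank_mid (a point): Centre of the ebony blank: near-black wooden bar 140 mm long (x), 50 mm wide, 40 mm high, 0.25 to 0.5 kg, upper long edges bevelled (top face 36 mm wide), loose in the channel (2 mm play each side); its centre is 40 mm over the bench. x along its length, towards the end stop; its near end face is 70 mm to -x. It starts 10 to 75 mm short of home; friction in the channel takes up 1 to 4 N of a push.
- blank_far_end (a point): Middle of the blank's far end face, the one that must meet the end stop.
- clamp_lever (a joint): Angle of the clamp's lever: 0 = open (leaning 23 degrees to the jig's +y), 0.40 = upright (dead centre), 0.75 = home, leaning 20 degrees over the channel. Sprung over-centre: 6 to 12 N near its tip starts it, less up to dead centre, then it snaps over. The last bit presses the pad on the blank and may need a push until the lever is felt to meet its hard stop.
- lever_tip (a point): Outer end of the lever's centre line, 80 mm from the pivot. The lever is a steel rod 10 mm thick, with a black rubber grip 18 mm thick over its outer 35 mm, whose round end goes 9 mm past this point. It swings in the jig's y-z plane at jig x 60 mm; open, this point is at jig y 106, z 154 mm; home, at y 48, z 155 mm.
- lever_pivot (a point): Pivot of lever and clamp arm, at jig x 60, y 75, z 80 mm; the hinge axis is the jig's x.
- clamp_arm: Steel clamp arm, 14 mm wide, reaching 80 mm from the same pivot (its origin), with a rubber pad 20 mm across. It stands 65 degrees up (end at z 155 mm) when the lever is open and swings down with the lever; home, it lies level over the channel with the pad pressed on the blank's top.
- wedge: Bystander, to be left alone: small pale wooden wedge block, 60 x 22 x 14 mm, lying on the jig's board right of the channel. Origin at the centre of its underside.
- wax_tin: Bystander, to be left alone: small round tin, 42 mm across, 22 mm high, on the jig's board right of the channel. Origin at the centre of its underside.
- club: Bystander, to be left alone: black wooden carver's club lying down: head 68 mm across and 130 mm long, handle 30 mm thick. Origin at the centre of its underside (for the club: under where head meets handle).
- gouge: Bystander, to be left alone: gouge lying down, blue handle 24 mm thick, 230 mm long in all. Origin at the centre of its underside (for the gouge: under where handle meets blade).
- carving: Bystander, to be left alone: slim turned ebony figure, standing, 56 mm wide, 125 mm high. Origin at the centre of its underside.
- pencil_mug: Bystander, to be left alone: white cup, 72 mm wide, 85 mm high. Origin at the centre of its underside.
There are look-alikes about, which are no part of the job. What is shaped like the part that bears blank_mid but red is not meant.

How it is judged:
On the way, in this order (a step that is already met when the one before it is completed fails the run):
1. with the clamp still open, the blank is pressed against the end stop with 5 N or more (contact force between blank and end_stop above 5 N and value of joint clamp_lever below 0.2 rad), for 0.4 s.
2. the lever is thrown fully home (value of joint clamp_lever above 0.65 rad), for 0.2 s.
At the end, for the whole second after the job is handed in: The lever is home (within 0.10 rad of its stop), the clamp's pad presses on the blank with more than 1 N, and the blank lies flat and at rest with its end still on the end stop (it keeps the stop's sprung pin pushed in, so it is within 2 mm of the screw head) (value of joint clamp_lever above 0.65 rad and contact force between blank and end_stop above 0.1 N and contact force between clamp_arm and blank above 1 N and linear speed of blank below 0.01 m/s and angle between blank_mid's own z axis and vertical below 0.05 rad); the robot touches nothing.
It fails at once if the blank is pressed on the end stop with more than 15 N (contact force between blank and end_stop above 15 N).
It fails at once if the clamp's lever is pushed with more than 20 N (contact force between any of the arm, the fingers and clamp_lever above 20 N).
It fails at once if the clamp arm is pushed instead of the lever (contact force between any of the arm, the fingers and clamp_arm above 2 N).
It fails at once if another thing on the bench is moved by more than 20 mm (distance of any of wedge, wax_tin, club, gouge, carving, pencil_mug from where it was at the start of the episode above 0.02 m).
It also fails if it takes over 67 s, if anything falls off the work surface, if the arm or the gripper's body presses on something with over 40 N, if the wrist force passes 120 N, or if a joint passes its speed limit or range.

## Working session

There is one attempt and no reset: what is moved stays moved. The work goes in short steps, Python scripts to look and compute and a tool call to move; the robot and the scene stay as the last step left them, time stands still between calls to the robot, and variables do not carry over. Pictures are saved under pics/ and viewed, about 8 in all and at most 12, crops included, and the job is handed in when it is done.

Besides the shell and the picture viewer there is one more tool, called after "Emit:" as name(argument=value, ...), one argument or row to a line, values as JSON. apply_moves: Moves the arm, as the interface text tells. Its arguments: {"type":"object","properties":{"series":{"type":"array"},"force":{"type":"number"}},"required":["series"]}

```bash
mkdir -p pics
python3 - <<'E'
from plant import *
import cv2,numpy as np,pickle
s=read_state();print({k:np.round(v,3) for k,v in s.items()})
d={}
for n in("scene","top","wrist"):
    c=read_camera(n);d[n]=c;cv2.imwrite(f"pics/{n}0.png",c["pixels"])
    print(n,{k:np.round(v,3).tolist() for k,v in c.items() if k!="pixels"})
pickle.dump(d,open("c0.pkl","wb"))
cv2.imwrite("pics/a.png",cv2.resize(np.vstack([d["scene"]["pixels"],d["top"]["pixels"]]),(400*2,600*2))[::1] if 0 else d["top"]["pixels"])
E
```

```text
{'t': np.float64(0.0), 'q': array([-1.428,  0.131,  1.489, -0.   ,  1.523, -0.085]), 'dq': array([ 0.001,  0.001,  0.001,  0.002,  0.002, -0.001]), 'joint_torque': array([ 2.0000e-03, -5.5984e+01, -4.9175e+01,  7.7000e-02,  3.5000e-02,
       -0.0000e+00]), 'tool_pos': array([ 0.135, -0.584,  0.186]), 'orientation': array([ 2.102,  0.242, -2.102]), 'force': array([ 0.564, -0.312,  1.273]), 'wrist_torque': array([-0.002,  0.011,  0.016]), 'opening': np.float64(0.093)}
scene {'intrinsics': [[431.8, 0.0, 256.253], [0.0, 431.8, 186.798], [0.0, 0.0, 1.0]], 'rvec': [2.296, 0.807, -0.317], 'tvec': [-0.355, -0.128, 1.476]}
top {'intrinsics': [[410.93, 0.0, 260.57], [0.0, 410.93, 186.552], [0.0, 0.0, 1.0]], 'rvec': [2.183, -2.135, 0.136], 'tvec': [0.001, 0.474, 1.195]}
wrist {'intrinsics': [[297.319, 0.0, 253.626], [0.0, 297.319, 188.88], [0.0, 0.0, 1.0]], 'tool_from_camera': [[-0.0, -0.293, 0.956, -0.198], [1.0, 0.0, 0.001, 0.0], [-0.001, 0.956, 0.293, -0.08], [0.0, 0.0, 0.0, 1.0]]}
```

View pics/top0.png

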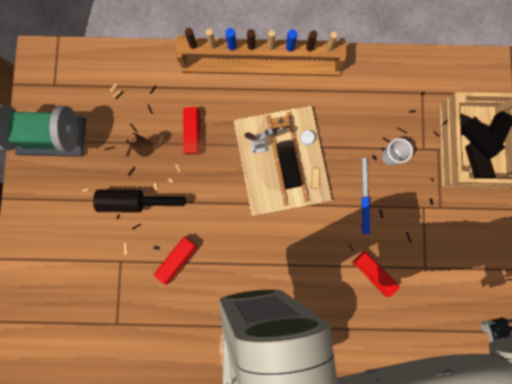

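View pics/scene0.png

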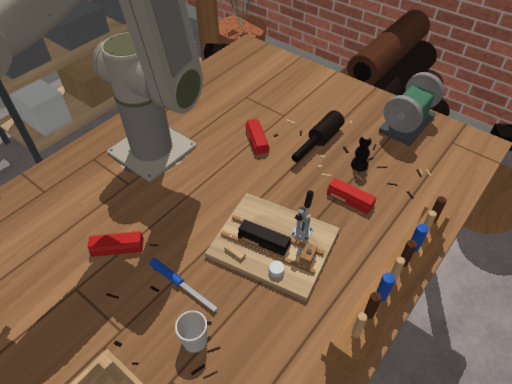

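The top view shows the jig with corners at about (235,121), (312,107), (331,200) and (252,214). The blank is near (290,163), the stop near (276,118), and the clamp is left of the channel at (260,138). The scene view shows the lever grip at (308,200).

```bash
cat > h.py <<'E'
import numpy as np,cv2,pickle
from scipy.spatial.transform import Rotation as R
def ray(c,uv):
    uv=np.atleast_2d(np.float64(uv));Rm=cv2.Rodrigues(np.float64(c["rvec"]))[0]
    d=np.c_[uv,np.ones(len(uv))]@np.linalg.inv(c["intrinsics"]).T@Rm
    return -Rm.T@np.ravel(c["tvec"]),d/np.linalg.norm(d,axis=1)[:,None]
def onz(c,uv,z):
    o,d=ray(c,uv);return o+d*((z-o[2])/d[:,2])[:,None]
def tri(c1,p1,c2,p2):
    (a,d),(b,e)=ray(c1,p1),ray(c2,p2);d,e=d[0],e[0]
    s=np.linalg.lstsq(np.c_[d,-e],b-a,rcond=None)[0];P,Q=a+s[0]*d,b+s[1]*e
    return (P+Q)/2,np.linalg.norm(P-Q)
def proj(c,P):
    return cv2.projectPoints(np.float64(P).reshape(-1,1,3),np.float64(c["rvec"]),np.float64(c["tvec"]),np.float64(c["intrinsics"]),None)[0][:,0]
E
python3 - <<'E'
from h import *
d=pickle.load(open("c0.pkl","rb"));t=d["top"];s=d["scene"]
im=t["pixels"];hsv=cv2.cvtColor(im,cv2.COLOR_BGR2HSV)
roi=np.zeros(im.shape[:2],np.uint8);roi[95:225,225:340]=255
print("board px",hsv[185,262],"bench",hsv[230,262],hsv[150,225])
m=cv2.inRange(hsv,(10,40,170),(30,140,255))&roi
m=cv2.morphologyEx(m,cv2.MORPH_OPEN,np.ones((3,3)))
n,l,st,_=cv2.connectedComponentsWithStats(m);k=1+st[1:,4].argmax()
pts=np.argwhere(l==k)[:,::-1]
w=onz(t,pts,0.02)[:,:2]
r=cv2.minAreaRect((w*1000).astype(np.float32));print("board rect mm",r,cv2.boxPoints(r).round(0).tolist())
b=cv2.inRange(hsv,(0,0,0),(180,255,60));b[:135]=0;b[195:]=0;b[:,:272]=0;b[:,308:]=0
n,l,st,_=cv2.connectedComponentsWithStats(b);k=1+st[1:,4].argmax()
pb=np.argwhere(l==k)[:,::-1]
w=onz(t,pb,0.06)[:,:2]*1000
rb=cv2.minAreaRect(w.astype(np.float32));print("blank",rb,cv2.boxPoints(rb).round(0).tolist())
A=cv2.resize(im[95:225,220:345],None,fx=4.5,fy=4.5,interpolation=cv2.INTER_CUBIC)
B=cv2.resize(s["pixels"][180:300,195:350],None,fx=4.5,fy=4.5,interpolation=cv2.INTER_CUBIC)
cv2.imwrite("pics/crops.png",cv2.resize(np.hstack([cv2.copyMakeBorder(A,0,0,0,0,0),cv2.copyMakeBorder(B,0,A.shape[0]-B.shape[0],0,0,0)]),None,fx=.63,fy=.63))
E
```

```text
board px [ 19  95 236] bench [ 14 150 191] [ 13 148 171]
board rect mm ((559.1669311523438, -49.12359619140625), (305.6213073730469, 246.9259796142578), 12.03212833404541) [[384.0, 40.0], [435.0, -202.0], [734.0, -138.0], [683.0, 103.0]]
blank ((536.3102416992188, -70.58914947509766), (129.63275146484375, 48.75010681152344), 12.073674201965332) [[468.0, -60.0], [478.0, -108.0], [605.0, -81.0], [595.0, -33.0]]
```

View pics/crops.png

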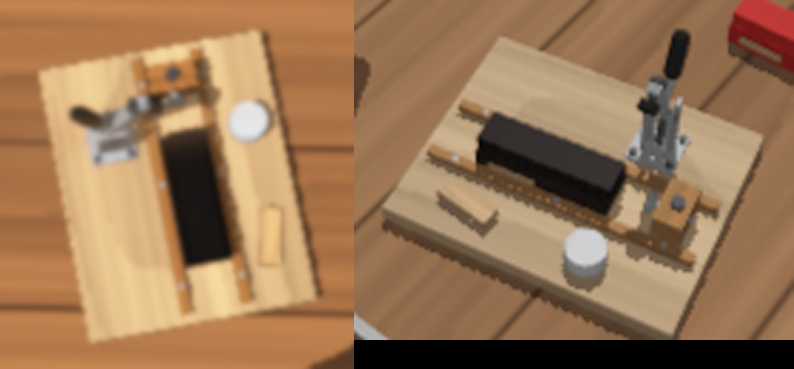

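```bash
cat >> h.py <<'E'
O=np.array([.5623,-.0638,0]);YAW=np.radians(12.05)
RJ=R.from_euler("z",YAW).as_matrix()
def J2W(p): return O+np.float64(p)@RJ.T
def W2J(p): return (np.float64(p)-O)@RJ
def plan(s,pj,Rt=None):
    "shift (normalised) in the tool's axes to the jig point pj (m)"
    T=R.from_rotvec(s["orientation"]).as_matrix();return (T.T@(J2W(pj)-s["tool_pos"])/.6).round(4)
E
python3 - <<'E'
from h import *
from plant import *
d=pickle.load(open("c0.pkl","rb"));t=d["top"];s=d["scene"]
P,e=tri(t,(246,133),s,(310,194));print("grip jig",W2J(P).round(4),"miss",e.round(4))
print("stop top centre",W2J(onz(t,(281,120.7),.056)).round(4))
P,e=tri(t,(281,120.7),s,((678-354)/2.835+195,202/2.835+180));print("stop tri",W2J(P).round(4),e.round(4))
st=read_state();T=R.from_rotvec(st["orientation"]).as_matrix();print(T.round(3))
print("jig axes in tool",(T.T@RJ).round(3).tolist())
for p in([-.16,0,.19],): print(plan(st,p),J2W(p))
E
```

```text
grip jig [0.0628 0.1048 0.153 ] miss 0.0072
stop top centre [[ 0.1086 -0.0042  0.056 ]]
stop tri [ 0.1085 -0.0034  0.0592] 0.0018
[[-0.     0.226 -0.974]
 [ 0.001 -0.974 -0.226]
 [-1.    -0.001 -0.   ]]
jig axes in tool [[0.0, 0.001, -1.0], [0.017, -1.0, -0.001], [-1.0, -0.017, -0.0]]
[-0.0055 -0.6886 -0.6222] [ 0.40582547 -0.09720243  0.19      ]
```

Emit:
apply_moves(
  series=[
    {"jaw":1,"linear":[0,-0.689,-0.622],"roll":0},
    {"jaw":1,"linear":[0,-0.689,-0.622],"roll":0},
    {"jaw":1,"linear":[0,-0.689,-0.622],"roll":0},
    {"jaw":1,"linear":[0,-0.689,-0.622],"roll":0},
    {"jaw":1,"linear":[0,-0.689,-0.622],"roll":0},
    {"jaw":1,"linear":[0,-0.689,-0.622],"roll":0},
    {"jaw":1,"linear":[0,-0.689,-0.622],"roll":0},
    {"jaw":1,"linear":[0,-0.689,-0.622],"roll":0},
    {"jaw":1,"linear":[0,-0.689,-0.622],"roll":0},
    {"jaw":1,"linear":[0,-0.689,-0.622],"roll":0},
    {"jaw":1,"linear":[0,-0.689,-0.622],"roll":0},
  ],
  force=30,
)

```text
t: 1.52
tool_pos: [0.4053, -0.0971, 0.1864]
orientation: [2.1, 0.243, -2.102]
force: [0.4, -0.3, -0.5]
opening: 0.0005
```

Run:
```python
from h import *
from plant import *
st=read_state();c=read_camera("wrist");cv2.imwrite("pics/w1.png",c["pixels"]);pickle.dump((st,c),open("w1.pkl","wb"))
print(st["t"],W2J(st["tool_pos"]).round(4),st["force"].round(2),st["opening"])
```

```text
1.525 [-0.1605  0.0002  0.1864] [ 0.39 -0.32 -0.49] 0.0005181349103514899
```

View pics/w1.png

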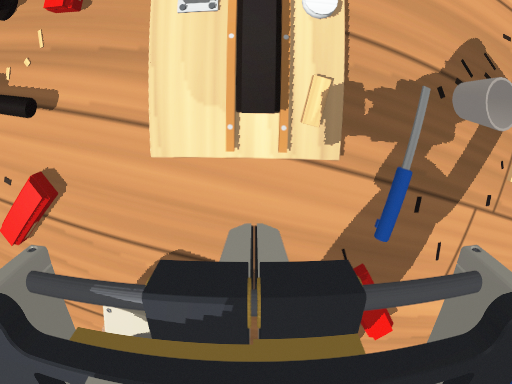

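The wrist view shows the blank's near end at row ~112, cols 237–281. The rails are at cols ~231 and ~284, and the board's front edge is at row ~157.

```bash
cat >> h.py <<'E'
def wonz(st,c,uv,z):
    K=c["intrinsics"];uv=np.atleast_2d(np.float64(uv));v=(uv-[K[0,2],K[1,2]])/K[0,0]
    r=np.linalg.norm(v,axis=1)[:,None]+1e-9
    d=np.c_[np.sin(r)*v/r,np.cos(r)];T=R.from_rotvec(st["orientation"]).as_matrix();M=np.array(c["tool_from_camera"])
    o=st["tool_pos"]+T@M[:3,3];d=d@M[:3,:3].T@T.T
    return W2J(o+d*((z-o[2])/d[:,2])[:,None])
E
python3 - <<'E'
from h import *
st,c=pickle.load(open("w1.pkl","rb"))
for n,uv,z in[("board corners",[(151,157),(340,159)],.02),("left rail outer/inner r~130",[(227,130),(235,130)],.03),("right rail",[(280,130),(289,130)],.03),("rail ends",[(231,151),(284,152)],.03),("near end top/lo",[(238,111),(281,112)],.06),("near end as lower edge",[(238,111),(281,112)],.02),("blank top row10",[(238,30),(281,30)],.06)]:
    print(n,wonz(st,c,uv,z).round(4)[:,:2].tolist())
g=c["pixels"];print(g[95:125:2,259].tolist())
E
```

```text
board corners [[-0.1514, 0.133], [-0.1498, -0.1106]]
left rail outer/inner r~130 [[-0.1161, 0.0325], [-0.1161, 0.0229]]
right rail [[-0.1149, -0.0307], [-0.1146, -0.0415]]
rail ends [[-0.1416, 0.0276], [-0.1415, -0.0365]]
near end top/lo [[-0.0921, 0.018], [-0.0922, -0.0284]]
near end as lower edge [[-0.0936, 0.0201], [-0.0937, -0.0321]]
blank top row10 [[-0.0024, 0.0196], [-0.0012, -0.0264]]
[[36, 40, 44], [36, 38, 44], [36, 39, 43], [37, 39, 43], [34, 36, 42], [35, 37, 41], [35, 37, 42], [34, 38, 43], [35, 38, 41], [142, 197, 233], [186, 242, 254], [186, 242, 254], [186, 242, 254], [185, 242, 254], [186, 241, 254]]
```

```bash
echo 'O=np.array([.5622,-.0679,0])' >> h.py
cat > st.py <<'E'
from h import *
from plant import *
s=read_state();print(round(s["t"],2),"jig",(1e3*W2J(s["tool_pos"])).round(1),"F jig",(s["force"]@RJ).round(2))
E
python3 st.py
```

```text
1.57 jig [-159.8    3.5  186.5] F jig [ 0.34 -0.25  0.59]
```

Emit:
apply_moves(
  series=[
    {"jaw":1,"linear":[0.08,0.006,-0.058],"roll":0},
    {"jaw":1,"linear":[0.16,0.006,-0.058],"roll":0},
    {"jaw":1,"linear":[0.244,0.006,-0.058],"roll":0},
    {"jaw":1,"linear":[0.244,0.006,-0.058],"roll":0},
    {"jaw":1,"linear":[0.244,0.006,-0.08],"roll":0},
    {"jaw":1,"linear":[0.244,0.006,-0.08],"roll":0},
  ],
)

```text
t: 2.33
tool_pos: [0.4559, -0.0914, 0.0432]
orientation: [2.106, 0.238, -2.096]
force: [0.5, -0.2, 0.4]
opening: 0.0007
```

```bash
python3 st.py
```

```text
2.33 jig [-108.9   -0.8   43.2] F jig [ 0.45 -0.32  0.37]
```

Emit:
apply_moves(
  series=[
    {"jaw":1,"linear":[0.003,0,-0.004],"roll":0},
    {"jaw":1,"linear":[0.003,0,-0.008],"roll":0},
    {"jaw":1,"linear":[0.003,0,-0.012],"roll":0},
    {"jaw":1,"linear":[0.003,0,-0.016],"roll":0},
    {"jaw":1,"linear":[0.003,0,-0.02],"roll":0},
    {"jaw":1,"linear":[0.003,0,-0.024],"roll":0},
    {"jaw":1,"linear":[0.003,0,-0.028],"roll":0},
    {"jaw":1,"linear":[0.003,0,-0.032],"roll":0},
  ],
)

```text
t: 3.32
tool_pos: [0.4747, -0.087, 0.0414]
orientation: [2.105, 0.238, -2.097]
force: [0.5, 0.2, -0.5]
opening: 0.0003
```

```bash
python3 st.py
```

```text
3.33 jig [-89.6  -0.5  41.4] F jig [ 0.51  0.1  -0.51]
```

Run:
```python
from h import *
from plant import *
st=read_state();c=read_camera("wrist");cv2.imwrite("pics/w2.png",c["pixels"]);pickle.dump((st,c),open("w2.pkl","wb"))
```

```text
(no output)
```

View pics/w2.png

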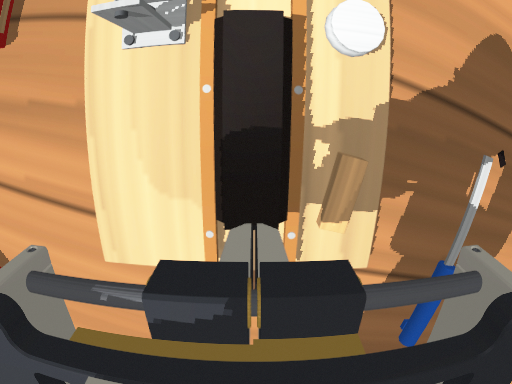

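The wrist view shows the finger tips at row ~225, practically touching the blank's near end (row ~222). The blank's far end is at row ~10, and the wedge and tin are clear.

Run:
```python
from h import *
st,c=pickle.load(open("w2.pkl","rb"))
for z in(.06,.04):print(z,wonz(st,c,[(254,10),(233,222),(285,222),(217,100),(288,100),(209,235),(291,236)],z).round(4).tolist())
```

```text
0.06 [[0.0469, 0.0012, 0.06], [-0.0873, 0.0127, 0.06], [-0.0868, -0.0214, 0.06], [-0.0093, 0.0224, 0.06], [-0.0086, -0.02, 0.06], [-0.0972, 0.029, 0.06], [-0.097, -0.0261, 0.06]]
0.04 [[0.0532, 0.0013, 0.04], [-0.0959, 0.014, 0.04], [-0.0953, -0.0239, 0.04], [-0.0092, 0.0248, 0.04], [-0.0084, -0.0223, 0.04], [-0.1069, 0.0321, 0.04], [-0.1067, -0.0291, 0.04]]
```

Emit:
apply_moves(
  series=[
    {"jaw":1,"linear":[0.002,0,-0.003],"roll":0},
    {"jaw":1,"linear":[0.002,0,-0.006],"roll":0},
    {"jaw":1,"linear":[0.002,0,-0.009],"roll":0},
    {"jaw":1,"linear":[0.002,0,-0.012],"roll":0},
  ],
)

```text
t: 3.88
tool_pos: [0.4821, -0.0854, 0.0404]
orientation: [2.106, 0.238, -2.096]
force: [-0.5, 0.2, -0.4]
opening: 0.0002
```

```bash
python3 st.py
```

```text
3.88 jig [-82.   -0.4  40.4] F jig [-0.43  0.29 -0.37]
```

Emit:
apply_moves(
  series=[
    {"jaw":1,"linear":[0.001,0,-0.003],"roll":0},
    {"jaw":1,"linear":[0.001,0,-0.006],"roll":0},
    {"jaw":1,"linear":[0.001,0,-0.009],"roll":0},
    {"jaw":1,"linear":[0.001,0,-0.012],"roll":0},
    {"jaw":1,"linear":[0.001,0,-0.015],"roll":0},
  ],
)

```text
t: 4.5
tool_pos: [0.491, -0.0833, 0.0398]
orientation: [2.106, 0.238, -2.096]
force: [0.2, 0.1, -0.3]
opening: 0.0009
```

Run:
```python
from h import *
from plant import *
st=read_state();c=read_camera("wrist");cv2.imwrite("pics/w3.png",c["pixels"]);pickle.dump((st,c),open("w3.pkl","wb"))
print((1e3*W2J(st["tool_pos"])).round(1),(st["force"]@RJ).round(2))
for n in("w2","w3"):
  s,c=pickle.load(open(n+".pkl","rb"));g=c["pixels"].max(2).astype(int)
  print(n,[g[r,225:285:10].tolist() for r in range(0,22,3)],[g[r,225:235].mean().round() for r in range(205,235,3)])
```

```text
[-72.9  -0.2  39.8] [ 0.2   0.03 -0.33]
w2 [[173, 254, 254, 254, 254, 254], [225, 254, 254, 254, 254, 254], [173, 254, 254, 254, 254, 254], [167, 250, 252, 253, 254, 254], [49, 50, 51, 48, 48, 48], [49, 49, 48, 48, 50, 48], [50, 49, 50, 49, 50, 50], [50, 50, 48, 51, 50, 49]] [np.float64(24.0), np.float64(24.0), np.float64(23.0), np.float64(24.0), np.float64(23.0), np.float64(24.0), np.float64(23.0), np.float64(22.0), np.float64(107.0), np.float64(179.0)]
w3 [[171, 175, 98, 115, 100, 178], [172, 176, 178, 179, 177, 179], [171, 175, 179, 181, 177, 178], [171, 175, 177, 180, 176, 178], [173, 176, 177, 180, 254, 254], [171, 175, 247, 254, 254, 254], [171, 254, 254, 254, 254, 254], [220, 254, 254, 254, 254, 254]] [np.float64(23.0), np.float64(24.0), np.float64(23.0), np.float64(24.0), np.float64(23.0), np.float64(23.0), np.float64(23.0), np.float64(23.0), np.float64(70.0), np.float64(95.0)]
```

View pics/w3.png

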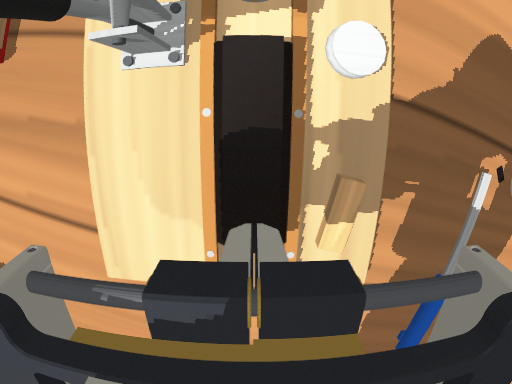

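The wrist view shows the blank's far end now at row ~36, so it shifted with the rail screws and the blank has not moved. The blank's near end is at row ~240.

Run:
```python
from h import *
for n,near,far in(("w1",(259,112),None),("w2",(228,228),(254,10)),("w3",(220,242),(254,36))):
  s,c=pickle.load(open(n+".pkl","rb"))
  for z in(.02,.04,.06): print(n,z,wonz(s,c,[near],z).round(4)[0], far and wonz(s,c,[far],z).round(4)[0])
s,c=pickle.load(open("w3.pkl","rb"));print("tcp px check: tip row225 at z of tcp",wonz(s,c,[(254,225)],s["tool_pos"][2]))
print("rail screws",[wonz(*pickle.load(open(n+".pkl","rb")),p,.03).round(4).tolist() for n,p in(("w1",[(231,36),(286,37),(230,127),(284,128)]),("w2",[(207,89),(298,90),(209,235),(291,236)]),("w3",[(207,112),(298,114),(210,254),(291,255)]))])
```

```text
w1 0.02 [-0.0935 -0.0014  0.02  ] None
w1 0.04 [-0.0927 -0.001   0.04  ] None
w1 0.06 [-0.0919 -0.0006  0.06  ] None
w2 0.02 [-0.1099  0.0195  0.02  ] [0.0596 0.0013 0.02  ]
w2 0.04 [-0.1008  0.0178  0.04  ] [0.0532 0.0013 0.04  ]
w2 0.06 [-0.0917  0.0161  0.06  ] [0.0469 0.0012 0.06  ]
w3 0.02 [-0.1052  0.0264  0.02  ] [0.0554 0.0012 0.02  ]
w3 0.04 [-0.095  0.024  0.04 ] [0.0509 0.0012 0.04  ]
w3 0.06 [-0.0847  0.0217  0.06  ] [0.0464 0.0012 0.06  ]
tcp px check: tip row225 at z of tcp [[-0.08062433 -0.00107927  0.03978718]]
rail screws [[[-0.0017, 0.0333, 0.03], [-0.0014, -0.031, 0.03], [-0.1115, 0.0329, 0.03], [-0.1114, -0.0314, 0.03]], [[-0.0013, 0.0331, 0.03], [-0.001, -0.0303, 0.03], [-0.1118, 0.0337, 0.03], [-0.1115, -0.0306, 0.03]], [[-0.0008, 0.033, 0.03], [-0.0012, -0.0304, 0.03], [-0.1113, 0.0336, 0.03], [-0.111, -0.0313, 0.03]]]
```

Run:
```python
from h import *
from plant import *
s,c=pickle.load(open("w3.pkl","rb"))
M=np.linalg.inv(c["tool_from_camera"])
for p in([0,0,0],[0,0,-.0075],[0,.0175,0],[-.02,0,-.0075]):
  q=(M@[*p,1])[:3];r=np.arctan2(np.hypot(*q[:2]),q[2]);print(p,(np.array([253.6,188.9])+297.3*r*q[:2]/np.hypot(*q[:2])).round(1))
sc=read_camera("scene");tp=read_camera("top");pickle.dump((sc,tp),open("st4.pkl","wb"))
P=J2W([[-.0729,0,.04],[-.092,0,.06],[.048,0,.06]]);a=proj(sc,P);b=proj(tp,P);print(a.round(1).tolist(),b.round(1).tolist())
def crop(im,x,y,w,h,f):return cv2.resize(im[y:y+h,x:x+w],None,fx=f,fy=f,interpolation=cv2.INTER_CUBIC)
A=crop(sc["pixels"],190,150,130,130,3);B=crop(tp["pixels"],230,95,100,130,3);W=crop(c["pixels"],190,190,130,65,5.3)[:345,:690]
cv2.imwrite("pics/cmp.png",cv2.resize(np.vstack([np.hstack([A,B]),W]),None,fx=.8,fy=.8))
```

```text
[0, 0, 0] [253.  215.1]
[0, 0, -0.0075] [253.  205.3]
[0, 0.0175, 0] [277.4 215. ]
[-0.02, 0, -0.0075] [252.9 216. ]
[[247.0, 230.5], [240.7, 223.6], [287.3, 242.5]] [[292.6, 181.2], [294.4, 186.6], [285.0, 140.3]]Traceback (most recent call last):
  File "<stdin>", line 11, in <module>
    return _nx.concatenate(arrs, 0, dtype=dtype, casting=casting)
           ~~~~~~~~~~~~~~~^^^^^^^^^^^^^^^^^^^^^^^^^^^^^^^^^^^^^^^
ValueError: all the input array dimensions except for the concatenation axis must match exactly, but along dimension 1, the array at index 0 has size 690 and the array at index 1 has size 689
```

Run:
```python
from h import *
s,c=pickle.load(open("w3.pkl","rb"));sc,tp=pickle.load(open("st4.pkl","rb"))
def crop(im,x,y,w,h,f):return cv2.resize(im[y:y+h,x:x+w],f,interpolation=cv2.INTER_CUBIC)
A=crop(sc["pixels"],190,150,130,130,(390,390));B=crop(tp["pixels"],230,95,100,130,(300,390));W=crop(c["pixels"],190,190,138,38+24,(690,310))
cv2.imwrite("pics/cmp.png",cv2.resize(np.vstack([np.hstack([A,B]),W]),None,fx=.85,fy=.85))
```

```text
(no output)
```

View pics/cmp.png

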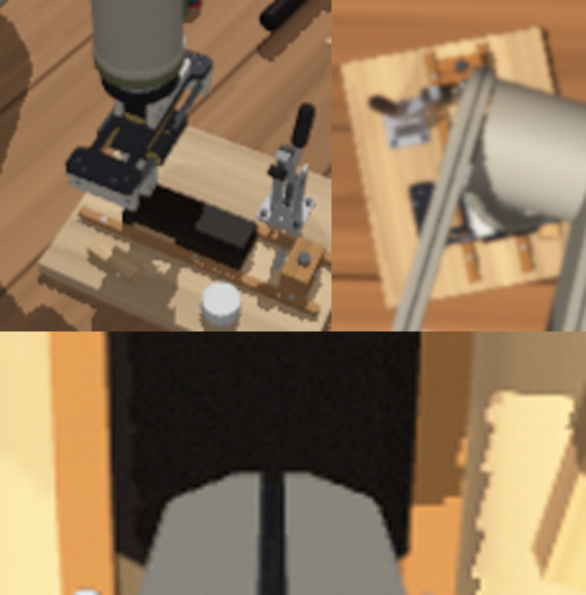

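The composite shows the fingertips lying over the blank in the wrist view, not behind its end, and the blank unmoved. So the closed fingers seem to end higher than the reported TCP. I'll check by touching down gently.

Emit:
apply_moves(
  series=[
    {"jaw":1,"linear":[0.002,0,0],"roll":0},
    {"jaw":1,"linear":[0.004,0,0],"roll":0},
    {"jaw":1,"linear":[0.006,0,0],"roll":0},
  ],
)

```text
t: 5.03
tool_pos: [0.4909, -0.0833, 0.036]
orientation: [2.106, 0.238, -2.096]
force: [-0.8, 0.4, 0.5]
opening: 0.0006
```

```bash
python3 st.py
python3 - <<'E'
from h import *
d=pickle.load(open("c0.pkl","rb"))["wrist"];s,c=pickle.load(open("w1.pkl","rb"))
M=np.linalg.inv(c["tool_from_camera"])
for p in([-.02,0,0],[-.03,0,-.0075],[0,.0465,0],[-.02,.0465,0],[-.02,.064,0]):
  q=(M@[*p,1])[:3];r=np.arctan2(np.hypot(*q[:2]),q[2]);print(p,(np.array([253.6,188.9])+297.3*r*q[:2]/np.hypot(*q[:2])).round(1))
cv2.imwrite("pics/w0c.png",np.vstack([d["pixels"][190:350],c["pixels"][190:350]]))
E
```

```text
5.03 jig [-73.   -0.2  36. ] F jig [-0.69  0.58  0.51]
[-0.02, 0, 0] [252.9 226.6]
[-0.03, 0, -0.0075] [252.9 222.1]
[0, 0.0465, 0] [316.9 214.7]
[-0.02, 0.0465, 0] [322.8 225.9]
[-0.02, 0.064, 0] [347.6 225.3]
```

View pics/w0c.png

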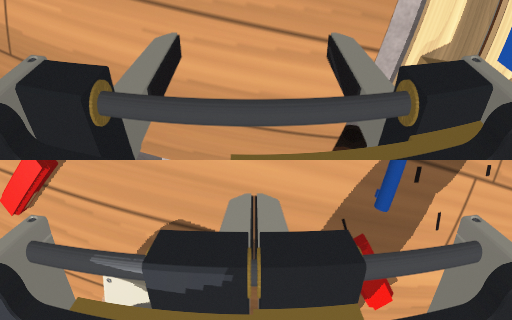

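The crop of the open and shut gripper shows the fingertips at row ~225 both times. The calibration would put the reported TCP at row ~215, so the tips look 20–30 mm short. I'll keep feeling downward.

Emit:
apply_moves(
  series=[
    {"jaw":1,"linear":[0.002,0,0],"roll":0},
    {"jaw":1,"linear":[0.004,0,0],"roll":0},
    {"jaw":1,"linear":[0.006,0,0],"roll":0},
    {"jaw":1,"linear":[0.008,0,0],"roll":0},
  ],
)

```text
t: 5.52
tool_pos: [0.4909, -0.0833, 0.0312]
orientation: [2.106, 0.238, -2.096]
force: [-0.3, 0.5, 0.3]
opening: 0.0008
```

```bash
python3 st.py
```

```text
5.53 jig [-72.9  -0.2  31.2] F jig [-0.22  0.54  0.27]
```

Run:
```python
from h import *
from plant import *
s=read_state();c=read_camera("wrist");pickle.dump((s,c),open("w4.pkl","wb"))
w3=pickle.load(open("w3.pkl","rb"))[1]["pixels"]
def crop(im):return cv2.resize(im[0:270,180:330],(375,600),interpolation=cv2.INTER_AREA if 0 else cv2.INTER_CUBIC)
cv2.imwrite("pics/w4.png",np.hstack([crop(w3),crop(c["pixels"])]))
```

```text
(no output)
```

View pics/w4.png

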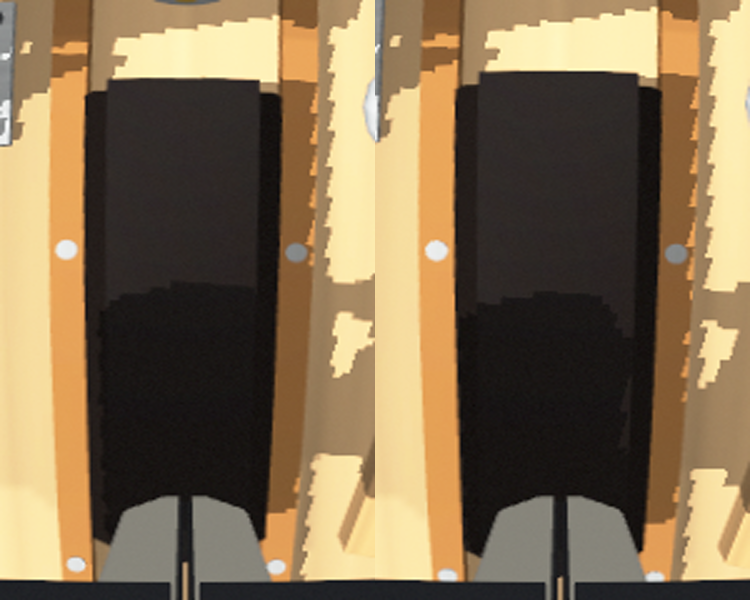

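The paired crops show the blank unmoved (far end at row ~36, then ~32) and the fingertips at row 223 over it in both.

Emit:
apply_moves(
  series=[
    {"jaw":1,"linear":[0.002,0,0],"roll":0},
    {"jaw":1,"linear":[0.004,0,0],"roll":0},
    {"jaw":1,"linear":[0.006,0,0],"roll":0},
    {"jaw":1,"linear":[0.008,0,0],"roll":0},
  ],
)

```text
t: 6.08
tool_pos: [0.4918, -0.0838, 0.0284]
orientation: [2.106, 0.237, -2.095]
force: [-8.7, 0.3, 23.9]
opening: 0.0005
```

```bash
python3 st.py
python3 - <<'E'
from h import *
for n,f,e in(("w3",(254,36),(218,242.5)),("w4",(254,32.5),(218,248))):
  s,c=pickle.load(open(n+".pkl","rb"))
  for z in(.02,.03,.04,.05,.06,.07):print(n,z,wonz(s,c,[f,e],z)[:,:2].round(4).tolist())
E
```

```text
6.08 jig [-72.2  -0.8  28.4] F jig [-8.45  2.14 23.85]
w3 0.02 [[0.0554, 0.0012], [-0.1058, 0.028]]
w3 0.03 [[0.0531, 0.0012], [-0.1006, 0.0268]]
w3 0.04 [[0.0509, 0.0012], [-0.0955, 0.0255]]
w3 0.05 [[0.0486, 0.0012], [-0.0903, 0.0243]]
w3 0.06 [[0.0464, 0.0012], [-0.0851, 0.0231]]
w3 0.07 [[0.0441, 0.0012], [-0.08, 0.0218]]
w4 0.02 [[0.0559, 0.0013], [-0.1064, 0.0271]]
w4 0.03 [[0.0536, 0.0012], [-0.101, 0.0259]]
w4 0.04 [[0.0512, 0.0012], [-0.0956, 0.0246]]
w4 0.05 [[0.0488, 0.0012], [-0.0902, 0.0234]]
w4 0.06 [[0.0465, 0.0012], [-0.0848, 0.0221]]
w4 0.07 [[0.0441, 0.0012], [-0.0794, 0.0209]]
```

Contact with the blank's top (z 60 mm) came at TCP z 28.5 mm, so the real fingertips end about 31 mm short of the reported TCP. I'll back off, go lower behind the blank, and allow for that from here on.

Emit:
apply_moves(
  series=[
    {"jaw":1,"linear":[-0.03,0,0],"roll":0},
    {"jaw":1,"linear":[-0.03,0,0.045],"roll":0},
    {"jaw":1,"linear":[-0.03,0,0.092],"roll":0},
    {"jaw":1,"linear":[-0.03,0,0.092],"roll":0},
    {"jaw":1,"linear":[0.01,0,0.092],"roll":0},
    {"jaw":1,"linear":[0.035,0,0.092],"roll":0},
    {"jaw":1,"linear":[0.035,0,0.092],"roll":0},
  ],
)

```text
t: 6.95
tool_pos: [0.4371, -0.0956, 0.0057]
orientation: [2.104, 0.239, -2.098]
force: [-1.2, -0.1, -0.5]
opening: 0.0007
```

```bash
python3 st.py
```

```text
6.95 jig [-128.1   -1.     5.7] F jig [-1.25  0.14 -0.47]
```

Emit:
apply_moves(
  series=[
    {"jaw":1,"linear":[0,0,-0.01],"roll":0},
    {"jaw":1,"linear":[0,0,-0.02],"roll":0},
    {"jaw":1,"linear":[0,0,-0.03],"roll":0},
    {"jaw":1,"linear":[0,0,-0.035],"roll":0},
    {"jaw":1,"linear":[0,0,-0.038],"roll":0},
    {"jaw":1,"linear":[0,0,-0.041],"roll":0},
    {"jaw":1,"linear":[0,0,-0.044],"roll":0},
    {"jaw":1,"linear":[0,0,-0.047],"roll":0},
  ],
)

```text
t: 7.95
tool_pos: [0.4647, -0.0893, 0.0058]
orientation: [2.104, 0.239, -2.098]
force: [-0.2, 0.3, -0.4]
opening: 0.0002
```

```bash
python3 st.py
```

```text
7.95 jig [-99.9  -0.5   5.8] F jig [-0.11  0.35 -0.42]
```

Emit:
apply_moves(
  series=[
    {"jaw":1,"linear":[0,0,-0.003],"roll":0},
    {"jaw":1,"linear":[0,0,-0.006],"roll":0},
    {"jaw":1,"linear":[0,0,-0.009],"roll":0},
    {"jaw":1,"linear":[0,0,-0.012],"roll":0},
    {"jaw":1,"linear":[0,0,-0.015],"roll":0},
  ],
)

```text
t: 8.57
tool_pos: [0.4734, -0.0872, 0.0057]
orientation: [2.104, 0.239, -2.098]
force: [-0.9, -1.1, -0.3]
opening: 0.0004
```

```bash
python3 st.py
python3 - <<'E'
from h import *
from plant import *
s=read_state();c=read_camera("wrist");pickle.dump((s,c),open("w5.pkl","wb"))
g=c["pixels"].max(2).astype(int);col=g[:60,250:260].mean(1);r=[i for i in range(1,60) if col[i-1]-col[i]>40];print("far row",r,wonz(s,c,[(254,r[-1])],.06)[0].round(4) if r else g[:20,254])
E
```

```text
8.57 jig [-90.8  -0.3   5.7] F jig [-1.11 -0.87 -0.28]
far row [] [47 48 49 47 50 51 48 50 49 50 49 50 49 50 49 47 51 49 49 50]
```

Emit:
apply_moves(
  series=[
    {"jaw":1,"linear":[0,0,-0.003],"roll":0},
    {"jaw":1,"linear":[0,0,-0.006],"roll":0},
    {"jaw":1,"linear":[0,0,-0.009],"roll":0},
    {"jaw":1,"linear":[0,0,-0.012],"roll":0},
    {"jaw":1,"linear":[0,0,-0.015],"roll":0},
  ],
)

```text
t: 9.25
tool_pos: [0.4826, -0.0851, 0.0057]
orientation: [2.104, 0.239, -2.098]
force: [-1.5, -0.1, -0.4]
opening: 0.0008
```

```bash
python3 st.py
python3 - <<'E'
from h import *
from plant import *
s=read_state();c=read_camera("wrist");pickle.dump((s,c),open("w6.pkl","wb"))
g=c["pixels"].max(2).astype(int);col=g[:60,250:260].mean(1);r=[i for i in range(1,60) if col[i-1]-col[i]>40];print("far row",r,wonz(s,c,[(254,r[-1])],.06)[0].round(4) if r else g[:20,254])
E
```

```text
9.25 jig [-81.5  -0.2   5.7] F jig [-1.47  0.21 -0.4 ]
far row [] [47 49 49 50 51 50 49 49 48 49 50 50 49 49 47 49 48 48 49 49]
```

Run:
```python
from h import *
s,c=pickle.load(open("w3.pkl","rb"))
print(c["pixels"][0:6,250].tolist(),c["pixels"][0:6,256].tolist())
print("head",[wonz(s,c,[(254,r)],.029)[0].round(4).tolist() for r in(0,1,2,3)])
s,c=pickle.load(open("w6.pkl","rb"));print("row0 @.06",wonz(s,c,[(254,0)],.06)[0])
g=c["pixels"].max(2);print(g[225:300:5,222].tolist(),g[225:300:5,215].tolist(),g[225:300:5,290].tolist())
```

```text
[[72, 96, 107], [98, 99, 98], [105, 139, 166], [106, 147, 180], [106, 147, 180], [105, 148, 181]] [[42, 92, 113], [89, 95, 96], [103, 128, 149], [106, 147, 179], [105, 145, 177], [105, 146, 178]]
head [[0.0808, 0.0017, 0.029], [0.08, 0.0016, 0.029], [0.0792, 0.0016, 0.029], [0.0784, 0.0016, 0.029]]
row0 @.06 [0.04899624 0.00151919 0.06      ]
[22, 25, 23, 137, 252, 244, 135, 136, 36, 38, 39, 38, 36, 37, 36] [21, 108, 154, 152, 152, 150, 151, 149, 36, 36, 38, 37, 37, 37, 39] [24, 137, 171, 163, 163, 173, 200, 219, 36, 35, 38, 37, 38, 39, 39]
```

Run:
```python
from h import *
for n in("w5","w6"):
  s,c=pickle.load(open(n+".pkl","rb"));g=c["pixels"].max(2).astype(int)
  for col in(220,284):
    r=next(i for i in range(200,262) if g[i,col]>80);print(n,col,r,[wonz(s,c,[(col,r)],z)[0,:2].round(4).tolist() for z in(.045,.05)])
```

```text
w5 220 240 [[-0.0915, 0.0193], [-0.0889, 0.0187]]
w5 284 239 [[-0.0901, -0.0188], [-0.0877, -0.0182]]
w6 220 240 [[-0.0822, 0.0195], [-0.0796, 0.0189]]
w6 284 239 [[-0.0808, -0.0187], [-0.0783, -0.018]]
```

Emit:
apply_moves(
  series=[
    {"jaw":1,"linear":[0,0,-0.003],"roll":0},
    {"jaw":1,"linear":[0,0,-0.006],"roll":0},
    {"jaw":1,"linear":[0,0,-0.009],"roll":0},
    {"jaw":1,"linear":[0,0,-0.012],"roll":0},
  ],
)

```text
t: 9.8
tool_pos: [0.4899, -0.0834, 0.0058]
orientation: [2.104, 0.239, -2.098]
force: [-0.9, 0.1, -0.3]
opening: 0.0004
```

```bash
python3 st.py
python3 - <<'E'
from h import *
from plant import *
s=read_state();c=read_camera("wrist");pickle.dump((s,c),open("w7.pkl","wb"))
g=c["pixels"].max(2).astype(int)
for col in(220,284):
    r=next(i for i in range(200,262) if g[i,col]>80);print(col,r,[wonz(s,c,[(col,r)],z)[0,:2].round(4).tolist() for z in(.045,.05)])
E
```

```text
9.8 jig [-73.9  -0.    5.8] F jig [-0.9   0.33 -0.28]
220 240 [[-0.0747, 0.0196], [-0.0722, 0.019]]
284 239 [[-0.0733, -0.0185], [-0.0709, -0.0179]]
```

Emit:
apply_moves(
  series=[
    {"jaw":1,"linear":[0,0,-0.002],"roll":0},
    {"jaw":1,"linear":[0,0,-0.004],"roll":0},
    {"jaw":1,"linear":[0,0,-0.006],"roll":0},
  ],
)

```text
t: 10.22
tool_pos: [0.4937, -0.0826, 0.0059]
orientation: [2.105, 0.239, -2.097]
force: [-0.9, -0.5, -0.4]
opening: 0.0005
```

```bash
python3 st.py
python3 - <<'E'
from h import *
from plant import *
t=read_camera("scene");cv2.imwrite("pics/s8.png",cv2.resize(t["pixels"][190:300,220:340],(654,600),interpolation=cv2.INTER_CUBIC))
E
```

```text
10.22 jig [-70.   -0.    5.9] F jig [-0.96 -0.35 -0.41]
```

View pics/s8.png

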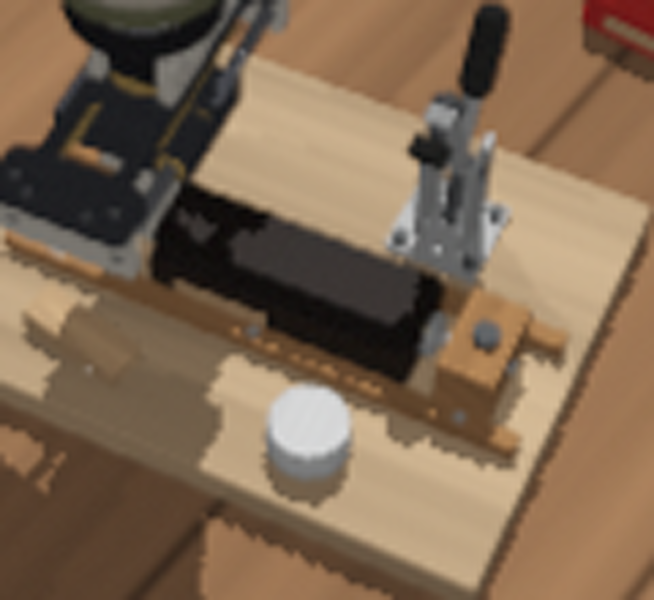

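The scene crop shows the blank's far end (~(420,350)) a few mm short of the grey screw head at (432,330). The clamp is open and the tin and wedge are untouched.

Emit:
apply_moves(
  series=[
    {"jaw":1,"linear":[0,0,-0.001],"roll":0},
    {"jaw":1,"linear":[0,0,-0.002],"roll":0},
    {"jaw":1,"linear":[0,0,-0.003],"roll":0},
    {"jaw":1,"linear":[0,0,-0.004],"roll":0},
  ],
)

```text
t: 10.78
tool_pos: [0.4957, -0.0821, 0.0059]
orientation: [2.104, 0.239, -2.098]
force: [-5.7, -1.7, 3.3]
opening: 0.0004
```

```bash
python3 st.py
```

```text
10.78 jig [-68.    0.    5.9] F jig [-5.89 -0.49  3.34]
```

Emit:
apply_moves(
  series=[
    {"jaw":1,"linear":[0,0,-0.0007],"roll":0},
    {"jaw":1,"linear":[0,0,-0.0007],"roll":0},
  ],
)

```text
t: 11.02
tool_pos: [0.4957, -0.0821, 0.0059]
orientation: [2.103, 0.239, -2.099]
force: [-5.1, -0.6, 2.3]
opening: 0.0005
```

```bash
python3 st.py
```

```text
11.03 jig [-68.    0.    5.9] F jig [-5.07  0.51  2.28]
```

Emit:
apply_moves(
  series=[
    {"jaw":1,"linear":[0,0,-0.0008],"roll":0},
    {"jaw":1,"linear":[0,0,-0.0011],"roll":0},
    {"jaw":1,"linear":[0,0,-0.0013],"roll":0},
  ],
)

```text
t: 11.4
tool_pos: [0.4956, -0.0821, 0.0057]
orientation: [2.101, 0.239, -2.101]
force: [-7.3, -2.1, 3.7]
opening: 0.0007
```

```bash
python3 st.py
```

```text
11.4 jig [-68.1   0.    5.7] F jig [-7.54 -0.52  3.7 ]
```

Emit:
apply_moves(
  series=[
    {"jaw":1,"linear":[0,0,-0.0014],"roll":0},
    {"jaw":1,"linear":[0,0,-0.0017],"roll":0},
    {"jaw":1,"linear":[0,0,-0.0019],"roll":0},
    {"jaw":1,"linear":[0,0,-0.0019],"roll":0},
    {"jaw":1,"linear":[0,0,-0.0019],"roll":0},
  ],
)

```text
t: 12.02
tool_pos: [0.4955, -0.0821, 0.0056]
orientation: [2.098, 0.239, -2.104]
force: [-8.5, -1.3, 4.7]
opening: 0.0004
```

```bash
python3 st.py
```

```text
12.03 jig [-68.2   0.1   5.6] F jig [-8.61  0.5   4.75]
```

Emit:
apply_moves(
  series=[
    {"jaw":1,"linear":[0,0,-0.002],"roll":0},
    {"jaw":1,"linear":[0,0,-0.0023],"roll":0},
    {"jaw":1,"linear":[0,0,-0.0025],"roll":0},
    {"jaw":1,"linear":[0,0,-0.0025],"roll":0},
    {"jaw":1,"linear":[0,0,-0.0025],"roll":0},
    {"jaw":1,"linear":[0,0,-0.0025],"roll":0},
    {"jaw":1,"linear":[0,0,-0.0025],"roll":0},
    {"jaw":1,"linear":[0,0,-0.0025],"roll":0},
    {"jaw":1,"linear":[0,0,-0.0025],"roll":0},
    {"jaw":1,"linear":[0,0,-0.0025],"roll":0},
  ],
)

```text
t: 13.28
tool_pos: [0.4954, -0.082, 0.0052]
orientation: [2.095, 0.239, -2.107]
force: [-10.2, -2.9, 4.9]
opening: 0.0006
```

```bash
python3 st.py
```

```text
13.28 jig [-68.3   0.1   5.2] F jig [-10.61  -0.71   4.93]
```

Emit:
apply_moves(
  series=[
    {"jaw":1,"linear":[0,0,-0.0025],"roll":0},
    {"jaw":1,"linear":[0,0,-0.0029],"roll":0},
    {"jaw":1,"linear":[0,0,-0.0029],"roll":0},
    {"jaw":1,"linear":[0,0,-0.0029],"roll":0},
    {"jaw":1,"linear":[0,0,-0.0029],"roll":0},
    {"jaw":1,"linear":[0,0,-0.0029],"roll":0},
    {"jaw":1,"linear":[0,0,-0.0029],"roll":0},
    {"jaw":1,"linear":[0,0,-0.0029],"roll":0},
    {"jaw":1,"linear":[0,0,-0.0029],"roll":0},
    {"jaw":1,"linear":[0,0,-0.0029],"roll":0},
  ],
)

```text
t: 14.52
tool_pos: [0.4952, -0.082, 0.0049]
orientation: [2.091, 0.239, -2.111]
force: [-11.2, -2.8, 7.0]
opening: -0.0003
```

```bash
python3 st.py
```

```text
14.53 jig [-68.5   0.2   4.9] F jig [-11.52  -0.44   7.  ]
```

Bedded at about 12 N for over a second. Next I'll back off, rise, and go round to the lever's +y side.

Emit:
apply_moves(
  series=[
    {"jaw":1,"linear":[0,0,0.03],"roll":0},
    {"jaw":1,"linear":[0,0,0.08],"roll":0},
    {"jaw":1,"linear":[-0.09,0,0.08],"roll":0},
    {"jaw":1,"linear":[-0.18,0,0.08],"roll":0},
    {"jaw":1,"linear":[-0.27,-0.04,0.08],"roll":0},
    {"jaw":1,"linear":[-0.27,-0.13,0.06],"roll":0},
    {"jaw":1,"linear":[-0.27,-0.22,0.02],"roll":0},
    {"jaw":1,"linear":[-0.27,-0.27,-0.05],"roll":0},
    {"jaw":1,"linear":[-0.27,-0.27,-0.14],"roll":0},
    {"jaw":1,"linear":[-0.27,-0.27,-0.214],"roll":0},
    {"jaw":1,"linear":[-0.27,-0.27,-0.214],"roll":0},
    {"jaw":1,"linear":[-0.27,-0.27,-0.214],"roll":0},
  ],
)

```text
t: 16.02
tool_pos: [0.5852, 0.105, 0.1655]
orientation: [2.091, 0.239, -2.112]
force: [0.0, 0.6, 0.2]
opening: 0.0006
```

```bash
python3 st.py
python3 - <<'E'
from h import *
from plant import *
s=read_state();c=read_camera("wrist");t=read_camera("top");sc=read_camera("scene");pickle.dump((s,c,t,sc),open("w9.pkl","wb"))
T=R.from_rotvec(s["orientation"]).as_matrix();print((T.T@RJ).round(3).tolist())
cv2.imwrite("pics/w9.png",np.hstack([cv2.resize(c["pixels"],(480,360)),cv2.resize(sc["pixels"][150:270,220:320],(300,360),interpolation=cv2.INTER_CUBIC)]))
E
```

```text
16.02 jig [ 58.6 164.3 165.5] F jig [0.14 0.61 0.22]
[[-0.01, 0.001, -1.0], [0.017, -1.0, -0.001], [-1.0, -0.017, 0.01]]
```

View pics/w9.png

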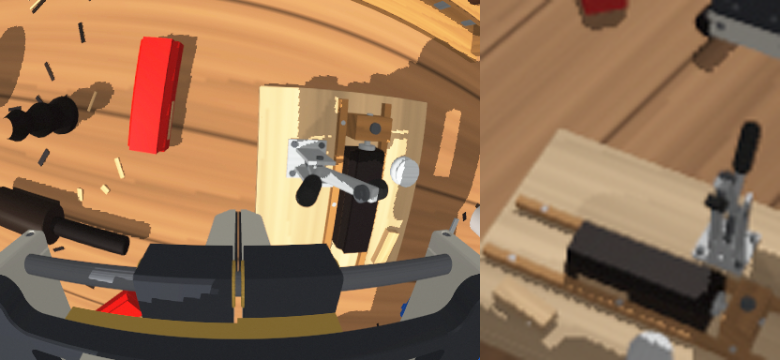

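The picture shows the blank at the screw head, and the grip's outer end at about (305,195), i.e. full-size (325,208), beside the finger column (238).

Run:
```python
from h import *
s,c,t,sc=pickle.load(open("w9.pkl","rb"))
g=c["pixels"].max(2);m=((g<55).astype(np.uint8));m[:, :300]=0;m[:,350:]=0;m[:175]=0;m[225:]=0
n,l,st,ce=cv2.connectedComponentsWithStats(m);k=1+st[1:,4].argmax();print(st[k],ce[k])
x,y,w,h=st[k][:4];print(wonz(s,c,[(x,y+h*.7),(x+6,y+h-6),ce[k]],.154).round(4).tolist())
```

```text
[316 186  27  34 628] [329.35509554 203.04140127]
[[0.0587, 0.1162, 0.154], [0.0552, 0.1111, 0.154], [0.0643, 0.1062, 0.154]]
```

Emit:
apply_moves(
  series=[
    {"jaw":1,"linear":[0.045,0,-0.002],"roll":0},
    {"jaw":1,"linear":[0.089,0,-0.002],"roll":0},
    {"jaw":1,"linear":[0.089,0.01,-0.002],"roll":0},
    {"jaw":1,"linear":[0.089,0.02,-0.002],"roll":0},
    {"jaw":1,"linear":[0.089,0.02,-0.002],"roll":0},
  ],
)

```text
t: 16.8
tool_pos: [0.5897, 0.0926, 0.1152]
orientation: [2.096, 0.238, -2.107]
force: [0.1, -0.1, 0.8]
opening: 0.0004
```

```bash
python3 st.py
```

```text
16.8 jig [ 60.4 151.2 115.2] F jig [ 0.05 -0.12  0.82]
```

Emit:
apply_moves(
  series=[
    {"jaw":1,"linear":[0.007,0.005,0],"roll":0},
    {"jaw":1,"linear":[0.007,0.01,0],"roll":0},
    {"jaw":1,"linear":[0.007,0.015,0],"roll":0},
    {"jaw":1,"linear":[0.007,0.018,0],"roll":0},
    {"jaw":1,"linear":[0.007,0.021,0],"roll":0},
    {"jaw":1,"linear":[0.007,0.024,0],"roll":0},
    {"jaw":1,"linear":[0.007,0.027,0],"roll":0},
  ],
)

```text
t: 17.68
tool_pos: [0.5933, 0.0768, 0.111]
orientation: [2.096, 0.238, -2.107]
force: [0.5, 0.6, -0.0]
opening: 0.0007
```

```bash
python3 st.py
```

```text
17.68 jig [ 60.6 135.  111. ] F jig [ 0.62  0.46 -0.01]
```

Emit:
apply_moves(
  series=[
    {"jaw":1,"linear":[0,0.002,0],"roll":0},
    {"jaw":1,"linear":[0,0.004,0],"roll":0},
    {"jaw":1,"linear":[0,0.006,0],"roll":0},
    {"jaw":1,"linear":[0,0.008,0],"roll":0},
    {"jaw":1,"linear":[0,0.01,0],"roll":0},
  ],
)

```text
t: 18.3
tool_pos: [0.5944, 0.0725, 0.1114]
orientation: [2.097, 0.241, -2.108]
force: [-4.0, 7.5, 5.1]
opening: 0.0004
```

```bash
python3 st.py
```

```text
18.3 jig [ 60.8 130.6 111.4] F jig [-2.35  8.14  5.11]
```

Emit:
apply_moves(
  series=[
    {"jaw":1,"linear":[0,0.002,0],"roll":0},
    {"jaw":1,"linear":[0,0.0035,0],"roll":0},
    {"jaw":1,"linear":[0,0.0045,0],"roll":0},
  ],
)

```text
t: 18.68
tool_pos: [0.5946, 0.0716, 0.112]
orientation: [2.097, 0.245, -2.109]
force: [-5.2, 7.5, 5.5]
opening: 0.0001
```

```bash
python3 st.py
```

```text
18.68 jig [ 60.8 129.6 112. ] F jig [-3.48  8.46  5.49]
```

Emit:
apply_moves(
  series=[
    {"jaw":1,"linear":[0,0.0025,0],"roll":0},
    {"jaw":1,"linear":[0,0.004,0],"roll":0},
    {"jaw":1,"linear":[0,0.005,0],"roll":0},
    {"jaw":1,"linear":[0,0.006,0],"roll":0},
  ],
)

```text
t: 19.18
tool_pos: [0.5956, 0.0697, 0.1128]
orientation: [2.098, 0.248, -2.108]
force: [-2.4, 6.6, 4.1]
opening: 0.0005
```

```bash
python3 st.py
```

```text
19.18 jig [ 61.3 127.6 112.8] F jig [-0.95  6.94  4.13]
```

Emit:
apply_moves(
  series=[
    {"jaw":1,"linear":[0,0.003,0],"roll":0},
    {"jaw":1,"linear":[0,0.005,0],"roll":0},
    {"jaw":1,"linear":[0,0.0065,0],"roll":0},
    {"jaw":1,"linear":[0,0.008,0],"roll":0},
    {"jaw":1,"linear":[0,0.0095,0],"roll":0},
    {"jaw":1,"linear":[0,0.011,0],"roll":0},
  ],
)

```text
t: 19.92
tool_pos: [0.5976, 0.0645, 0.1138]
orientation: [2.1, 0.25, -2.107]
force: [0.0, 4.9, 4.5]
opening: 0.0004
```

```bash
python3 st.py
```

```text
19.93 jig [ 62.3 122.1 113.8] F jig [1.06 4.77 4.46]
```

Emit:
apply_moves(
  series=[
    {"jaw":1,"linear":[0.002,0.003,0.001],"roll":0},
    {"jaw":1,"linear":[0.003,0.006,0.002],"roll":0},
    {"jaw":1,"linear":[0.004,0.009,0.002],"roll":0},
    {"jaw":1,"linear":[0.005,0.012,0.002],"roll":0},
    {"jaw":1,"linear":[0.005,0.015,0.002],"roll":0},
    {"jaw":1,"linear":[0.005,0.018,0.002],"roll":0},
    {"jaw":1,"linear":[0.005,0.021,0.002],"roll":0},
    {"jaw":1,"linear":[0.005,0.024,0.002],"roll":0},
  ],
)

```text
t: 20.92
tool_pos: [0.5996, 0.0498, 0.1104]
orientation: [2.1, 0.25, -2.107]
force: [-1.0, 0.5, 0.8]
opening: 0.0003
```

```bash
python3 st.py
```

```text
20.93 jig [ 61.2 107.3 110.4] F jig [-0.86  0.69  0.85]
```

Emit:
apply_moves(
  series=[
    {"jaw":1,"linear":[0,0.003,0],"roll":0},
    {"jaw":1,"linear":[0,0.006,0],"roll":0},
    {"jaw":1,"linear":[0,0.009,0],"roll":0},
    {"jaw":1,"linear":[0,0.012,0],"roll":0},
    {"jaw":1,"linear":[0,0.015,0],"roll":0},
    {"jaw":1,"linear":[0,0.018,0],"roll":0},
    {"jaw":1,"linear":[0,0.021,0],"roll":0},
    {"jaw":1,"linear":[0,0.024,0],"roll":0},
  ],
)

```text
t: 21.92
tool_pos: [0.6029, 0.0357, 0.1103]
orientation: [2.1, 0.25, -2.107]
force: [0.9, 0.2, -0.5]
opening: 0.0006
```

```bash
python3 - <<'E'
from h import *
from plant import *
s=read_state();c=read_camera("scene");pickle.dump(c,open("s10.pkl","wb"))
# lever grip: dark blob near expected tips
for n,p in(("open",[.06,.106,.154]),("home",[.06,.048,.155]),("pivot",[.06,.075,.08])):print(n,proj(c,J2W(p)).round(1).tolist())
E
python3 st.py
```

```text
open [[309.7, 193.7]]
home [[301.1, 208.9]]
pivot [[303.0, 219.4]]
21.98 jig [ 61.4  92.6 110.3] F jig [ 0.11  0.02 -0.6 ]
```

Emit:
apply_moves(
  series=[
    {"jaw":1,"linear":[0,0.002,0],"roll":0},
    {"jaw":1,"linear":[0,0.004,0],"roll":0},
    {"jaw":1,"linear":[0,0.006,0],"roll":0},
    {"jaw":1,"linear":[0,0.008,0],"roll":0},
    {"jaw":1,"linear":[0,0.01,0],"roll":0},
    {"jaw":1,"linear":[0,0.012,0],"roll":0},
  ],
)

```text
t: 22.72
tool_pos: [0.6046, 0.0284, 0.1103]
orientation: [2.1, 0.25, -2.107]
force: [0.2, -0.4, 1.1]
opening: 0.0007
```

```bash
python3 st.py
```

```text
22.73 jig [ 61.6  85.3 110.3] F jig [ 0.12 -0.43  1.05]
```

Emit:
apply_moves(
  series=[
    {"jaw":1,"linear":[0,0.002,0],"roll":0},
    {"jaw":1,"linear":[0,0.004,0],"roll":0},
    {"jaw":1,"linear":[0,0.006,0],"roll":0},
  ],
)

```text
t: 23.1
tool_pos: [0.6054, 0.0248, 0.1102]
orientation: [2.1, 0.25, -2.107]
force: [-0.9, 0.2, 0.2]
opening: 0.0004
```

```bash
python3 st.py
```

```text
23.1 jig [ 61.6  81.6 110.2] F jig [-0.81  0.33  0.18]
```

Emit:
apply_moves(
  series=[
    {"jaw":1,"linear":[0,0.002,0],"roll":0},
    {"jaw":1,"linear":[0,0.004,0],"roll":0},
    {"jaw":1,"linear":[0,0.006,0],"roll":0},
  ],
)

```text
t: 23.48
tool_pos: [0.6063, 0.0212, 0.1102]
orientation: [2.1, 0.25, -2.107]
force: [-0.5, 0.0, -0.8]
opening: 0.0003
```

```bash
python3 st.py
```

```text
23.48 jig [ 61.7  78.  110.2] F jig [-0.52  0.16 -0.8 ]
```

Emit:
apply_moves(
  series=[
    {"jaw":1,"linear":[0,0.002,0],"roll":0},
    {"jaw":1,"linear":[0,0.004,0],"roll":0},
    {"jaw":1,"linear":[0,0.006,0],"roll":0},
  ],
)

```text
t: 23.85
tool_pos: [0.6069, 0.0185, 0.11]
orientation: [2.1, 0.251, -2.108]
force: [-0.7, 6.5, 0.6]
opening: 0.0005
```

```bash
python3 st.py
```

```text
23.85 jig [ 61.7  75.2 110. ] F jig [0.63 6.52 0.6 ]
```

Emit:
apply_moves(
  series=[
    {"jaw":1,"linear":[0,0.0015,0],"roll":0},
    {"jaw":1,"linear":[0,0.0025,0],"roll":0},
    {"jaw":1,"linear":[0,0.003,0],"roll":0},
  ],
)

```text
t: 24.22
tool_pos: [0.6069, 0.0184, 0.11]
orientation: [2.1, 0.255, -2.109]
force: [-2.4, 7.3, 1.3]
opening: 0.0004
```

```bash
python3 st.py
```

```text
24.23 jig [ 61.7  75.1 110. ] F jig [-0.82  7.64  1.34]
```

Emit:
apply_moves(
  series=[
    {"jaw":1,"linear":[0,0.003,0],"roll":0},
    {"jaw":1,"linear":[0,0.0045,0],"roll":0},
    {"jaw":1,"linear":[0,0.005,0],"roll":0},
    {"jaw":1,"linear":[0,0.005,0],"roll":0},
  ],
)

```text
t: 24.72
tool_pos: [0.6069, 0.0184, 0.11]
orientation: [2.1, 0.261, -2.111]
force: [-3.9, 9.9, 2.4]
opening: 0.0001
```

```bash
python3 st.py
```

```text
24.73 jig [ 61.7  75.1 110. ] F jig [-1.74 10.5   2.42]
```

Emit:
apply_moves(
  series=[
    {"jaw":1,"linear":[0,0.004,0],"roll":0},
    {"jaw":1,"linear":[0,0.006,0],"roll":0},
    {"jaw":1,"linear":[0,0.007,0],"roll":0},
    {"jaw":1,"linear":[0,0.007,0],"roll":0},
  ],
)

```text
t: 25.22
tool_pos: [0.6069, 0.0184, 0.11]
orientation: [2.1, 0.269, -2.114]
force: [-5.3, 16.3, 4.6]
opening: 0.0005
```

```bash
python3 st.py
```

```text
25.23 jig [ 61.7  75.1 110. ] F jig [-1.84 17.01  4.64]
```

Pushed to 17 N with no give, so the lever is on its hard stop. Backing off to check.

Emit:
apply_moves(
  series=[
    {"jaw":1,"linear":[0,-0.02,0],"roll":0},
    {"jaw":1,"linear":[0,-0.08,0],"roll":0},
    {"jaw":1,"linear":[0,-0.15,0],"roll":0},
    {"jaw":1,"linear":[-0.05,-0.2,0],"roll":0},
    {"jaw":1,"linear":[-0.12,-0.2,0],"roll":0},
    {"jaw":1,"linear":[-0.12,-0.2,0],"roll":0},
  ],
)

```text
t: 25.98
tool_pos: [0.5824, 0.1344, 0.1895]
orientation: [2.108, 0.27, -2.104]
force: [1.0, 0.4, 0.6]
opening: 0.0005
```

```bash
python3 st.py
python3 - <<'E'
from h import *
from plant import *
s=read_state();c=read_camera("wrist");sc=read_camera("scene");pickle.dump((s,c,sc),open("w11.pkl","wb"))
cv2.imwrite("pics/w11.png",np.hstack([cv2.resize(c["pixels"][40:320,230:480],(375,420)),cv2.resize(sc["pixels"][170:290,215:335],(420,420),interpolation=cv2.INTER_CUBIC)]))
P=J2W([[.06,.048,.155],[.06,-.005,.08]]);print((3.5*(proj(sc,P)-[215,170])+[375,0]).round(0).tolist())
E
```

```text
25.98 jig [ 62.  193.7 189.5] F jig [1.09 0.16 0.59]
[[676.0, 136.0], [641.0, 249.0]]
```

View pics/w11.png

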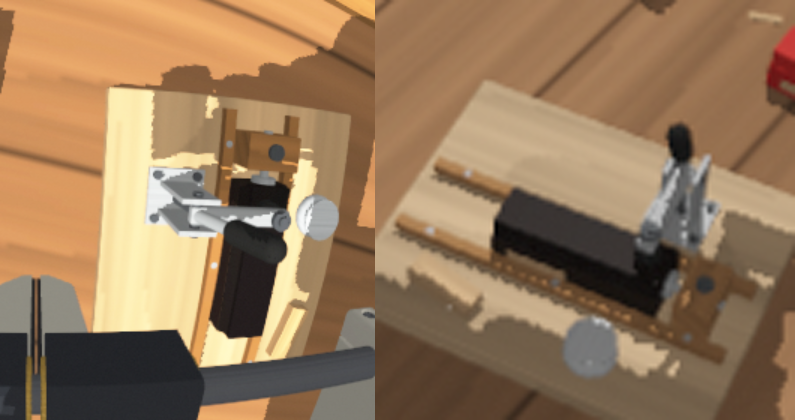

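The picture shows the grip's end at (680,140), against a predicted home position of (676,136). The arm lies level with its pad on the blank, and the blank is against the screw head.

```bash
python3 -c "
from plant import *
print(close_job())"
```

```text
the job is handed in; nothing more can be done
None
```

I pushed the blank home, bedded it, threw the lever onto its hard stop, and handed the job in at about 26 s. No verdict was given.

- **Blank:** I pushed it with the shut fingers until it met the screw head. I then raised the push in steps to about 11 to 12 N at the wrist and held it there for over 2 s. Friction took about 1 N, so the stop saw roughly 10 to 11 N.
- **Lever:** It started at about 8 N of sideways push (about 10 N in all) on the rubber grip and snapped over dead centre. I then pressed it until 17 N no longer moved it. Only the grip was touched, not the clamp arm.
- **Last check:** The final picture shows the lever's tip within about 1 camera pixel of its predicted home position. The clamp arm is level with its pad on the blank, and the blank's end is on the screw head. The robot is clear and its force readings are near zero. The tin, and the wedge as far as it can be seen, look unmoved. I did not measure the other loose items again, but nothing came near them.

**What disagreed:**
- **Finger length:** The real fingertips end about 31 mm short of the reported tool point. My first push therefore passed over the blank without touching it. I found the offset by touching down on the blank's top, where the force reached about 24 N downward before the blank was pushed home. I allowed for the offset from then on.
- **Screw head:** It was reached about 5 mm earlier than the camera estimate suggested, at roughly 19 mm out from the stop's face.
- **Jig position:** The top and wrist cameras differed by about 4 mm across the channel. I used the wrist camera's value.

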